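Go / no-go check of a tablet-press die

TASK

Check the bore of the tablet-press die strapped in the V-block with the double-ended plug gauge: slide the green-banded go end in all the way, seat the handle's shoulder against the die's face with a light push of 5 to 10 N for a moment and draw it out, then hold the red-banded no-go end squarely and centrally against the bore with the same light push for a full second to confirm that it will not enter; either mouth of the bore will do for either end. Never force the gauge: a push or knock of 25 N against the die or V-block spoils the check. Then lay the gauge gently back on its blue rest, the handle in both notches, without dropping it, and let go; leave the spare die, jar and calliper where they are.

Things in the scene. Friction and masses are not known exactly. Their poses are not given: they have to be found in the camera images.
- gauge: loose plug gauge, 0.22 kg, lying level on the rest. Origin: mid handle, on its axis; y runs to the go end, z up. Handle: aluminium hexagon, y -42 to +42 mm, 24 mm across two upright flats facing +-x (pinch these), one edge down; green at go end, red at no-go. Go: steel pin 19 mm across, y 42 to 72, tip chamfered. No-go: pin 21.5 across, clamped by hand: it stands 6 to 20 mm out of the red end
- go_tip (a point): centre of the go end's end face, 72 mm from the gauge's origin along +y
- go_shoulder (a point): centre of the handle's end face (shoulder) at the root of the go end, 42 mm from the gauge's origin along +y
- red_end (a point): centre of the handle's red end face, at the root of the no-go pin, 42 mm from the gauge's origin along -y; the pin stands 6 to 20 mm out of it, differently each time, and does not slip during the job
- vblock: fixed steel V-block, 66 mm (x) by 22 mm (y), 58 mm high, on a bolted foot 100 by 56 by 10 mm; a strap with two nuts holds the die down, top of the studs 94 mm above the bench. Origin: centre of the underside, on the bench. Its y axis is level and parallel to the bore
- die: fixed bright steel ring (press die), 38.1 mm outer diameter, 23.8 mm long, its axis level, with a plain round 20 mm through bore: 1 mm of play for the go end, 1.5 mm too small for the no-go end. Origin: middle of the bore, 60 mm above the bench; y runs along the bore. Faces stand 0.9 mm proud of the V-block; the go end stands 6.2 mm out of the far side when home
- mouth_left (a point): centre of the bore's mouth on the die's +y face, 11.9 mm from the die's origin
- mouth_right (a point): centre of the bore's mouth on the die's -y face, 11.9 mm from the die's origin
- rest: fixed blue rest: foot 66 (x) by 86 mm (y), 12 thick; two uprights 6 mm thick, 46 wide, at y -30 and +30 mm, 54 mm free between, tops 44 mm above the bench, each with a wide 120 degree notch for the handle's lower edge. Origin: centre of the underside. The gauge lies along its y, axis 46 mm above the bench, origin over the rest's (up to 4 mm off along y), go end to +y at the start
- spare_die: bystander: loose steel die 38 mm in diameter, 24 mm high, flat on the bench. Origin: centre of the underside
- sample_jar: bystander: loose white jar with a blue cap, 52 mm in diameter, 62 mm high. Origin: centre of the underside
- calliper: bystander: loose digital calliper lying flat on the bench, 235 mm long along its y axis. Origin: on the bench, under the middle of its beam
Mind the look-alikes: they are no part of the job. Leave any brown or pink look-alike of the rest alone.

How it is judged (in metres and radians):
On the way, in this order (a step that is already met when the one before it is completed fails the run):
1. the go end is fully home: its shoulder within 2.5 mm of a mouth's centre, gauge in line with the bore, touching the die with 4 to 18 N ((distance between go_shoulder and mouth_left below 0.0025 m or distance between go_shoulder and mouth_right below 0.0025 m) and angle between the y axis of gauge and the y axis of die, either way round below 0.07 rad and contact force between gauge and die between 4 and 18 N), for 0.2 s.
2. the no-go end is held against the bore with 4 to 12 N for half a second, the handle's red end within 3 mm sideways and in height of the bore's axis and 4 to 22 mm from the face, in line with the bore ((y of red_end in the frame of die between 0.0159 and 0.0339 m or y of red_end in the frame of die between -0.0339 and -0.0159 m) and x of red_end in the frame of die between -0.003 and 0.003 m and z of red_end in the frame of die between -0.003 and 0.003 m and angle between the y axis of gauge and the y axis of die, either way round below 0.08 rad and contact force between gauge and die between 4 and 12 N), for 0.5 s.
At the end, for the whole second after the job is handed in: The gauge lies released and still in both notches of the rest, either way round: its middle within 9 mm of the rest's middle seen from above and 42 to 50 mm above the bench, level and along the rest within about 0.1 rad (horizontal distance between gauge and rest below 0.009 m and height (world z) of gauge between 0.042 and 0.05 m and angle between the y axis of gauge and the y axis of rest, either way round below 0.1 rad and angle between gauge's own y axis and vertical between 1.5 and 1.64 rad and linear speed of gauge below 0.02 m/s and contact force between gauge and rest above 0.5 N); the robot touches nothing.
It fails at once if the gauge is pushed or knocked against the die or V-block with more than 25 N (contact force between gauge and vblock above 25 N).
It fails at once if the gauge is pressed on the rest with more than 40 N, or is dropped: moves faster than 0.4 m/s while the fingers do not hold it (contact force between gauge and rest above 40 N or (linear speed of gauge above 0.4 m/s and contact force between the fingers and gauge below 0.2 N)).
It fails at once if the spare die is shifted by more than 15 mm (distance of spare_die from where it was at the start of the episode above 0.015 m).
It fails at once if the sample jar is shifted by more than 15 mm (distance of sample_jar from where it was at the start of the episode above 0.015 m).
It fails at once if the calliper is shifted by more than 15 mm (distance of calliper from where it was at the start of the episode above 0.015 m).
It also fails if it takes over 72 s, if anything falls off the work surface, if the arm or the gripper's body presses on something with over 40 N, if the wrist force passes 120 N, or if a joint passes its speed limit or range.

ROBOT

A 6-joint arm with a two-finger parallel gripper is mounted at the origin on the work surface. World frame = base frame: x ahead of the robot, y to its left, z up, the work surface at z = 0. Lengths are in m, angles in degrees, forces in N, time in s.
With the tool pointing down it reaches from about 0.4 to 0.825 m from the base axis. Payload 7 kg.
Tool frame: the origin (TCP) lies on the centre line of the jaws, within the pads' length; the fingertips stand 19 mm ahead of it and the grasp point (between the pads) is the TCP (r.tip_extent is the distance from the TCP to the fingertips, in m); z points along the fingers, y is the line along which they close (so a half turn about z gives the same grasp; the last joint's range is limited). The gripper opens to 88 mm and grips with 3 to 60 N. Pads are 19 mm wide; open, the fingers measure 130 mm over their backs; the gripper's body (78 mm by 193 mm) begins 47 mm behind the grasp point.
Start: joints at [83.256, 20.546, 0.682, 0, -70.136, -16.507], TCP at [0.266, 0.62, 0.246] pointing down, gripper open.
Joint ranges: [-176.03, 176.03], [-82.01, 121.73], [-58.28, 71.71], [-173.87, 95.51], [-174.79, -0.11], [-173.66, 173.66]. Speed limits (degrees/s): [136.94, 136.94, 172.46, 180, 180, 180].

INTERFACE

Orientations are given as [roll, pitch, yaw] about the fixed x, y, z axes, in that order (R = Rz(yaw) Ry(pitch) Rx(roll)).
In Python, from plant import r gives the robot as it stands. The module is installed in compiled form; this text tells all that it offers.
- The arm moves only by the tool jog_arm, never from a script. Its argument "deltas" is a list that holds one entry, the list of rows, each a list of 5 numbers: the opening, from -1 (shut) to 1 (fully open), then the shift along the world's x, y, z in cm, then the turn about the world's z in rad. In form: [[[claw, dx, dy, dz, turn], ...]]. A call has 1 to 8 rows; each row shifts and turns the commanded pose from where the row before left it; what a row does not reach is not made up. A row lasts 1/8 s, in which the tool goes at most 62.5 mm and 10.7 degrees, less where a joint would pass 70% of its speed; a pose out of reach is approached as far as the arm can. A call with a gripper value outside its range is refused whole. The fingers move at their own pace and stop on an object; "force" is the grip in N (left out, the last holds). Time passes only in rows, so rows that do not move let the fingers close. It gives the time, the measured TCP pose, the force, the opening and the grip force at its end, in the units of the state.
- r.get_state(): the state, without advancing time (a new reading comes with each control period).
- r.capture(name): name is "scene" or "top" or "wrist"; returns the picture (480x640x3 uint8, blue, green, red); there is no depth.
- r.camera_info(name): a dict with "fx", "fy", "cx", "cy" (pixels), "view" (4x4, takes a point from world to camera coordinates). Camera axes: x right, y up, looking along -z (the intrinsics and any distortion apply to the point x, -y, -z); pixel columns grow to the right and rows downward; lengths in m; the calibration is good to about 2 mm. A picture is of the moment at which its call begins: read the wrist's pose just before it. camera_info takes no time and is no camera call; for the wrist camera it gives the pose at the moment of the call.
- r.close_job(): hands the job in; it is judged then, once.
The state is a dict: "time_s": time; "joints": joint angles; "qd": joint speeds; "joint_torque": joint torques, N m; "tcp_pos": TCP position; "eef_rot": TCP orientation; "contact_force": force on the tool from outside, world axes, zero at the start; "moment": the same for the moment, N m; "gripper_width": finger opening in m; "gripper_force": force on a finger pad.
Only numpy, scipy, OpenCV 4.12 (cv2) and the standard library are available. Lean on these libraries where they do the work, as an engineer would, in place of code of your own. Each camera call takes 0.05 s, during which the arm holds its last target. There are 200 camera calls.

## Working session

There is one attempt and no reset: what is moved stays moved. The work goes in short steps, Python scripts to look and compute and a tool call to move; the robot and the scene stay as the last step left them, time stands still between calls to the robot, and variables do not carry over. Pictures are saved under pics/ and viewed, at most 10 in all, crops included, and the job is handed in when it is done.

Besides the shell and the picture viewer there is one more tool, called after "Emit:" as name(argument=value, ...) on one line, values as JSON. jog_arm: Moves the arm, as the interface text tells. Its arguments: {"type":"object","properties":{"deltas":{"type":"array"},"force":{"type":"number"}},"required":["deltas"]}

```bash
mkdir -p pics
cat > h.py <<'E'
import numpy as np,cv2
from plant import r
def ray(info,u,v):
    V=np.array(info["view"]);R=V[:3,:3];o=-R.T@V[:3,3]
    d=np.array([(u-info["cx"])/info["fx"],-(v-info["cy"])/info["fy"],-1.])
    return o,R.T@d
def onz(info,u,v,z):
    o,d=ray(info,u,v);return o+d*(z-o[2])/d[2]
def proj(info,p):
    c=np.array(info["view"])@np.append(p,1);return info["cx"]+info["fx"]*c[0]/-c[2],info["cy"]+info["fy"]*c[1]/c[2]
def cross(a,b):
    (o1,d1),(o2,d2)=a,b
    t=np.linalg.lstsq(np.c_[d1,-d2],o2-o1,rcond=None)[0]
    p,q=o1+t[0]*d1,o2+t[1]*d2
    return (p+q)/2,np.linalg.norm(p-q)
E
python3 - <<'E'
from h import *
for n in("scene","top"):
    im=r.capture(n);cv2.imwrite(f"pics/{n}0.png",im);i=r.camera_info(n);print(n,{k:i[k] for k in i if k!="view"},np.round(np.linalg.inv(i["view"]),3))
print(r.get_state())
E
```

```text
scene {'fx': 577.0939019299885, 'fy': 577.0939019299885, 'cx': 328.50418367186353, 'cy': 245.66570528273974} [[ 0.379 -0.501  0.778  1.384]
 [ 0.925  0.201 -0.322 -0.316]
 [ 0.004  0.842  0.539  0.623]
 [ 0.     0.     0.     1.   ]]
top {'fx': 522.6908470922388, 'fy': 522.6908470922388, 'cx': 318.4929233830171, 'cy': 235.52659682630176} [[-0.025  0.983 -0.183  0.433]
 [-1.    -0.026 -0.005  0.004]
 [-0.01   0.183  0.983  1.056]
 [ 0.     0.     0.     1.   ]]
{'time_s': 0.1, 'joints': array([ 8.32546225e+01,  2.05859273e+01,  6.37277094e-01, -1.74904809e-02,
       -7.01371383e+01, -1.65086326e+01]), 'qd': array([-0.03985172, -0.08840562,  0.17140969, -0.07233258, -0.0273651 ,
       -0.00654232]), 'joint_torque': array([-1.14651382e-03, -5.84164560e+01,  2.93751097e+01,  7.01535836e+00,
        1.02176482e-02, -4.87190653e-05]), 'tcp_pos': array([0.26633611, 0.61976241, 0.24471973]), 'eef_rot': array([ 1.79913075e+02, -8.61459366e-03, -2.32599587e+01]), 'contact_force': array([ 0.64779669, -0.37461858,  0.33887439]), 'moment': array([0.06291934, 0.04814528, 0.00250698]), 'gripper_force': 0.0, 'gripper_width': 0.0874703267936108}
```

View pics/scene0.png

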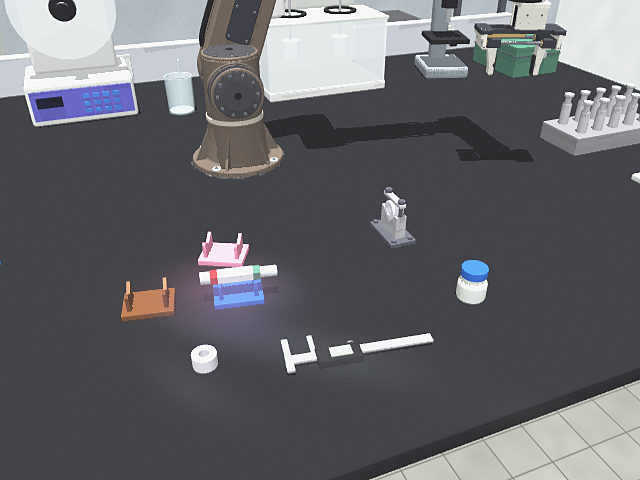

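View pics/top0.png

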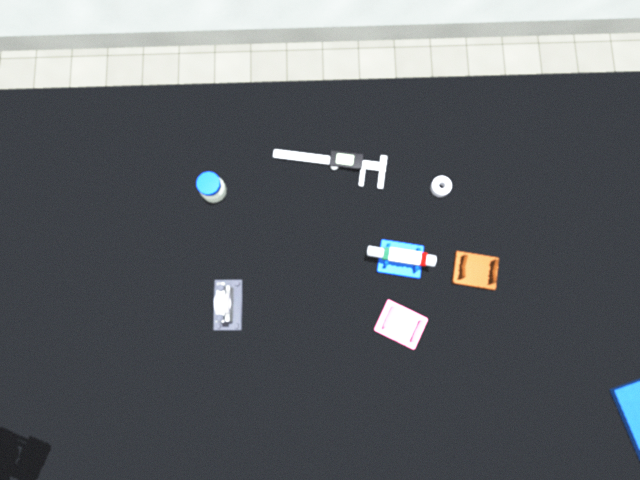

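The scene shows the gauge on the blue rest near (238,278) with its green go end to the right (+y), and the V-block at (395,215). In the top view the gauge is at (400,257), the V-block foot at (227,305), the spare die at (441,186) and the jar at (210,187).

```bash
cat > m.py <<'E'
from h import *
im=cv2.imread("pics/top0.png");i=r.camera_info("top")
hsv=cv2.cvtColor(im,cv2.COLOR_BGR2HSV)
def rect(mask,box,z,name):
    m=np.zeros(mask.shape,np.uint8);x0,y0,x1,y1=box;m[y0:y1,x0:x1]=mask[y0:y1,x0:x1]
    p=cv2.findNonZero(m);b=cv2.boxPoints(cv2.minAreaRect(p))
    w=np.array([onz(i,u,v,z)[:2] for u,v in b]);c=w.mean(0)
    e=[w[1]-w[0],w[2]-w[1]]
    print(name,np.round(c,4),[(round(np.linalg.norm(k)*1e3,1),round(np.degrees(np.arctan2(k[1],k[0])),1)) for k in e])
H,S,V=hsv[...,0],hsv[...,1],hsv[...,2]
rect(((H>95)&(H<125)&(S>150)&(V>120)).astype(np.uint8),(360,225,445,290),.012,"rest")
rect(((S<60)&(V>170)).astype(np.uint8),(360,235,445,275),.05,"gauge white")
rect((V>60).astype(np.uint8),(205,270,250,340),.01,"foot")
print(hsv[320,218],hsv[400,200])
E
python3 m.py
```

```text
rest [ 0.5767 -0.1535] [(np.float64(70.8), np.float64(-11.2)), (np.float64(91.4), np.float64(-100.4))]
gauge white [ 0.5785 -0.1503] [(np.float64(29.1), np.float64(-11.0)), (np.float64(136.5), np.float64(-100.4))]
foot [0.4943 0.1954] [(np.float64(88.8), np.float64(-91.5)), (np.float64(136.4), np.float64(180.0))]
[112  32 215] [99 25 72]
```

Emit:
jog_arm(deltas=[[[1,2.6,-5.4,1.0,-0.17],[1,2.6,-5.4,1.0,-0.17],[1,2.6,-5.4,1.0,-0.17],[1,2.6,-5.4,1.0,-0.17],[1,2.6,-5.4,1.0,-0.17],[1,2.6,-5.4,1.0,-0.17],[1,2.6,-5.4,1.0,-0.17],[1,2.6,-5.4,1.0,-0.16]]])

```text
time_s: 1.1
tcp_pos: [0.4748, 0.1863, 0.3259]
eef_rot: [180.0, 0.0, -100.9]
contact_force: [1.1, 0.7, 0.3]
gripper_width: 0.088
gripper_force: 0.0
```

Emit:
jog_arm(deltas=[[[1,0,0,0,0],[1,0,0,0,0],[1,0,0,0,0]]])

```text
time_s: 1.48
tcp_pos: [0.474, 0.189, 0.3251]
eef_rot: [180.0, -0.0, -100.5]
contact_force: [0.3, 0.2, 0.2]
gripper_width: 0.0874
gripper_force: 0.0
```

Run:
```python
from h import *
i=r.camera_info("wrist");im=r.capture("wrist");cv2.imwrite("pics/w1.png",im);np.save("w1.npy",i["view"]);print(np.round(np.linalg.inv(i["view"]),3),i)
s=r.get_state();print(s["tcp_pos"],s["eef_rot"],s["joints"],s["contact_force"])
```

```text
[[-0.983 -0.173 -0.056  0.459]
 [ 0.182 -0.936 -0.302  0.107]
 [-0.001 -0.307  0.952  0.464]
 [ 0.     0.     0.     1.   ]] {'fx': 385.1413817735783, 'fy': 385.1413817735783, 'cx': 321.5244635854429, 'cy': 235.31412705218784, 'view': array([[-9.83353463e-01,  1.81701475e-01, -7.35908565e-04,
         4.32546523e-01],
       [-1.72707102e-01, -9.35919888e-01, -3.06962896e-01,
         3.22403437e-01],
       [-5.64643623e-02, -3.01725930e-01,  9.51721198e-01,
        -3.83678359e-01],
       [ 0.00000000e+00,  0.00000000e+00,  0.00000000e+00,
         1.00000000e+00]])}
[0.47398786 0.18912044 0.32515469] [ 1.79968679e+02 -2.53994302e-02 -1.00480344e+02] [ 4.38200653e+01  2.31057715e+00 -1.21388244e+01 -1.09586857e-02
 -7.55895022e+01 -5.42976853e+01] [-0.15962855  0.13225111  0.70424142]
```

View pics/w1.png

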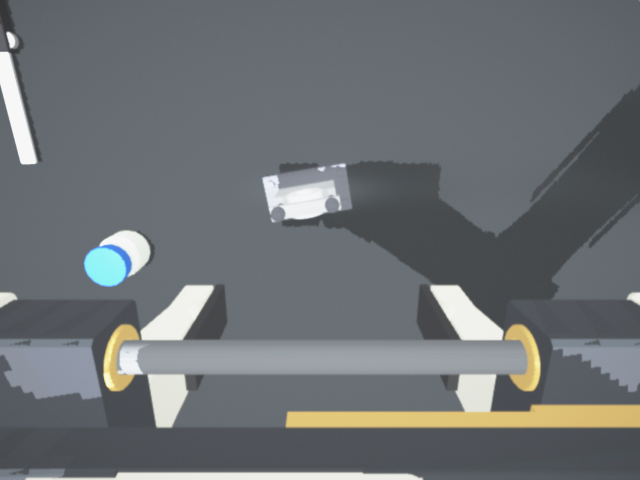

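The wrist view looks ahead to +y. It shows the V-block foot with corners near (263,178), (346,164), (351,208) and (272,222), the die on it, and the jar at (115,260). I'll go closer for a finer measurement.

Emit:
jog_arm(deltas=[[[1,0,-2.5,-3.0,0],[1,0,-2.5,-3.0,0],[1,0,-2.5,-3.0,0],[1,0,-2.5,-3.0,0],[1,0,0,0,0],[1,0,0,0,0]]])

```text
time_s: 2.28
tcp_pos: [0.4749, 0.0891, 0.2061]
eef_rot: [-180.0, 0.0, -100.5]
contact_force: [0.2, -0.5, 1.8]
gripper_width: 0.0877
gripper_force: 0.0
```

Run:
```python
from h import *
i=r.camera_info("wrist");im=r.capture("wrist");cv2.imwrite("pics/w2.png",im);np.save("w2.npy",i["view"])
cv2.imwrite("pics/w2c.png",cv2.resize(im[60:280,180:460],None,fx=2.7,fy=2.7,interpolation=cv2.INTER_CUBIC))
i1=dict(i,view=np.load("w1.npy"))
for u,v in [(263,178),(346,164),(351,208),(272,222)]:print(np.round(onz(i1,u,v,.01),4))
```

```text
[0.5415 0.1688 0.01  ]
[0.4422 0.1705 0.01  ]
[0.4449 0.2237 0.01  ]
[0.5429 0.2236 0.01  ]
```

View pics/w2c.png

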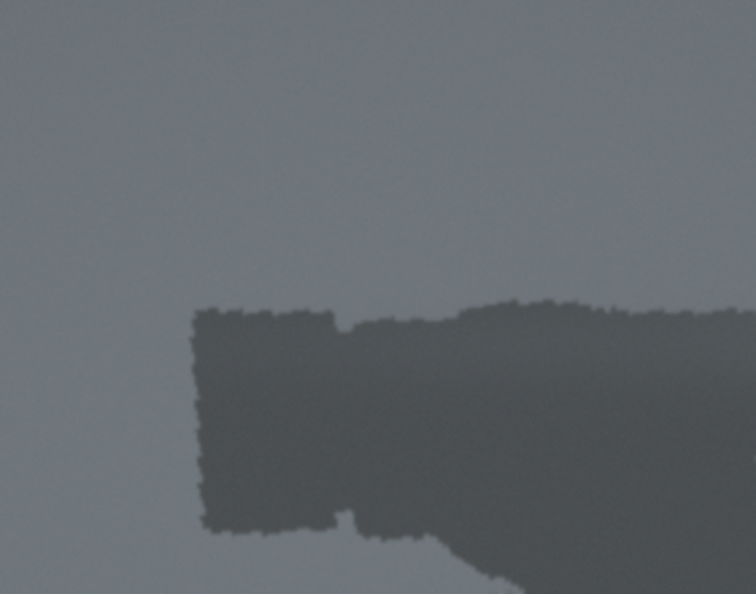

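The crop shows only bench and shadow. The rays show that image-up is −y, so I must go forward (+y) rather than back.

Emit:
jog_arm(deltas=[[[1,0.5,4.0,0,0.17],[1,0.5,4.0,-0.4,0],[1,0.5,4.0,-0.4,0],[1,0,2.6,-0.2,0],[1,0,0,0,0],[1,0,0,0,0],[1,0,0,0,0]]])

```text
time_s: 3.2
tcp_pos: [0.4894, 0.2336, 0.1959]
eef_rot: [-180.0, 0.0, -90.9]
contact_force: [-0.1, -0.1, 0.0]
gripper_width: 0.0875
gripper_force: 0.0
```

Run:
```python
from h import *
i=r.camera_info("wrist");im=r.capture("wrist");cv2.imwrite("pics/w3.png",im);np.save("w3.npy",i["view"])
print([np.round(proj(i,p)) for p in [(.443,.169,.01),(.543,.225,.01)]], np.linalg.inv(i["view"])[:3,3])
cv2.imwrite("pics/w3c.png",cv2.resize(im[60:330,180:460],None,fx=2.2,fy=2.2,interpolation=cv2.INTER_CUBIC))
```

```text
[array([378., 134.]), array([260., 203.])] [0.48859848 0.15050786 0.33518054]
```

View pics/w3c.png

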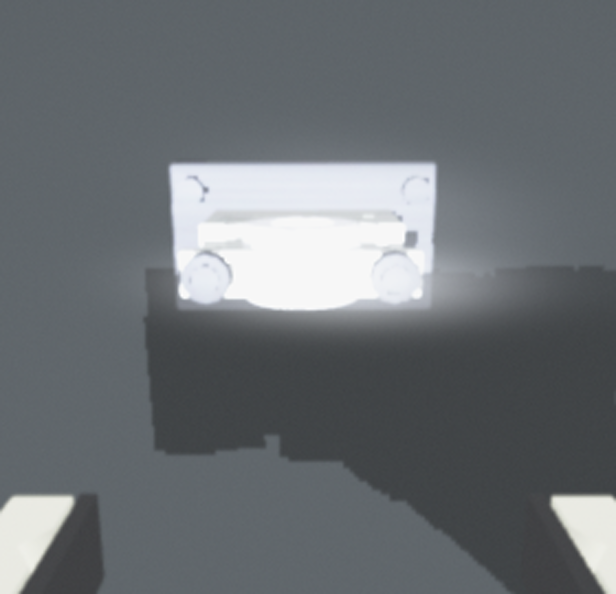

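The V-block foot spans crop (170,163)–(436,163) to (180,308)–(432,308), with stud tops at about (206,276) and (396,276). It is almost square to the image.

```bash
cat > edge.py <<'E'
from h import *
def sub(profile):  # sub-pixel position of the strongest step
    g=np.abs(np.diff(cv2.GaussianBlur(profile.reshape(1,-1).astype(np.float32),(5,1),1).ravel()))
    k=int(g.argmax());w=g[max(k-2,0):k+3];return max(k-2,0)+(w*np.arange(len(w))).sum()/w.sum()+.5
def line(P):
    vx,vy,x,y=cv2.fitLine(np.float32(P),cv2.DIST_HUBER,0,.01,.01).ravel();return np.array([x,y]),np.array([vx,vy])
E
python3 - <<'E'
from edge import *
i=r.camera_info("wrist");i["view"]=np.load("w3.npy")
g=cv2.cvtColor(cv2.imread("pics/w3.png"),cv2.COLOR_BGR2GRAY).astype(float)
f=2.2
cx=lambda u:u/f+180; cy=lambda v:v/f+60
W=lambda u,v,z=.01:onz(i,u,v,z)[:2]*1e3
back=[W(c,120+sub(g[120:142,c])) for c in range(int(cx(185)),int(cx(425)))]
L=[W(245+sub(g[k,245:270]),k) for k in range(int(cy(172)),int(cy(245)))]
R=[W(368+sub(g[k,368:388]),k) for k in range(int(cy(172)),int(cy(245)))]
F=[W(c,193+sub(g[193:212,c])) for c in list(range(int(cx(190)),int(cx(235))))+list(range(int(cx(370)),int(cx(425))))]
for n,P in zip(["back","L","R","front"],[back,L,R,F]):
    p,d=line(P);print(n,p,np.degrees(np.arctan2(d[1],d[0])),np.std(np.array(P)@np.array([-d[1],d[0]])))
for u,v in [(206,276),(396,276)]:print("stud",W(cx(u),cy(v),.094))
E
```

```text
back [493.68878 168.21284] -0.7422773 0.014187068042556946
L [542.7143 182.542 ] 89.895645 0.13278947048311895
R [443.5538  185.32683] 88.503654 0.13235833195579097
front [490.2899 220.639 ] -0.81646 1.0917893988349725
stud [519.93168109 194.8746587 ]
stud [465.38228245 195.68258852]
```

Emit:
jog_arm(deltas=[[[1,1.5,-5.8,0,-0.17],[1,1.5,-5.8,0,0],[1,1.5,-5.8,0,0],[1,1.5,-5.8,0,0],[1,1.5,-5.8,0,0],[1,1.5,-5.5,0,0],[1,0,0,0,0],[1,0,0,0,0]]])

```text
time_s: 4.25
tcp_pos: [0.5791, -0.1115, 0.1955]
eef_rot: [180.0, 0.0, -100.7]
contact_force: [-0.3, 0.4, -0.1]
gripper_width: 0.0876
gripper_force: 0.0
```

Emit:
jog_arm(deltas=[[[1,0,0,0,0],[1,0,0,0,0]]])

```text
time_s: 4.5
tcp_pos: [0.5794, -0.1098, 0.1959]
eef_rot: [-180.0, 0.0, -100.5]
contact_force: [-0.5, 0.4, 0.2]
gripper_width: 0.0877
gripper_force: 0.0
```

Run:
```python
from h import *
i=r.camera_info("wrist");im=r.capture("wrist");cv2.imwrite("pics/w4.png",im);np.save("w4.npy",i["view"])
print(r.get_state()["tcp_pos"])
cv2.imwrite("pics/w4c.png",cv2.resize(im[20:320,160:500],None,fx=2,fy=2,interpolation=cv2.INTER_CUBIC))
```

```text
[ 0.57947249 -0.10985072  0.19583594]
```

View pics/w4c.png

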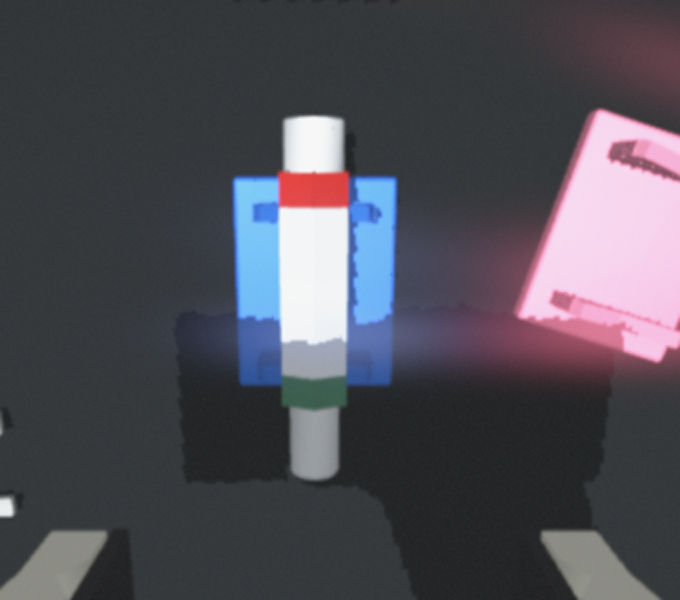

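The gauge lies on the blue rest, its red end at crop (314,172), its green end at (314,405) and the go tip at (314,478). The rest foot spans crop x 235–396, y 178–385, and the gauge's yaw nearly matches the tool's.

Run:
```python
from edge import *
i=r.camera_info("wrist");i["view"]=np.load("w4.npy")
im=cv2.imread("pics/w4.png");g=cv2.cvtColor(im,cv2.COLOR_BGR2GRAY).astype(float);sat=cv2.cvtColor(im,cv2.COLOR_BGR2HSV)[...,1].astype(float)
W=lambda u,v,z:onz(i,u,v,z)[:2]*1e3
rows=list(range(125,184))
L=[W(290+sub(sat[k,290:312]),k,.053) for k in rows];R=[W(322+sub(sat[k,322:344]),k,.053) for k in rows]
M=(np.array(L)+R)/2;p,d=line(M);d*=np.sign(d[1]);yaw=np.degrees(np.arctan2(d[1],d[0]))-90
print("axis",p,"yaw",yaw,"width",np.median(np.linalg.norm(np.array(L)-R,axis=1)))
col=range(312,322)
def end(a,b,ch,z):
    q=np.mean([W(c,a+sub(ch[a:b,c]),z) for c in col],0);return (q-p)@d
z=.06
red=end(100,112,sat,z);s2=end(217,229,sat,z)
print("red,green ends along",red,s2,"len",s2-red,"mid",p+d*(red+s2)/2)
tn=end(72,88,g,.0568);tg=end(250,265,g,.046)
print("nogo out",red-tn,"go tip",tg-s2)
# rest foot edges
Le=[W(272+sub(sat[k,272:285]),k,.012) for k in range(115,170)];Re=[W(350+sub(sat[k,350:365]),k,.012) for k in range(115,170)]
B=np.mean([W(c,100+sub(sat[100:118,c]),.012) for c in list(range(280,296))+list(range(340,356))],0)
F=np.mean([W(c,205+sub(g[205:220,c]),.012) for c in list(range(283,296))+list(range(340,352))],0)
m=(np.array(Le)+Re)/2;pr,dr=line(m);dr*=np.sign(dr[1]);print("rest yaw",np.degrees(np.arctan2(dr[1],dr[0]))-90,"w",np.median(np.linalg.norm(np.array(Le)-Re,axis=1)),"len",(F-B)@dr)
c=pr+dr*(((B+F)/2-pr)@dr);print("rest centre",c, "lateral gauge-rest",(p-c)@np.array([d[1],-d[0]]))
```

```text
axis [ 574.1997  -162.56949] yaw -10.6707535 width 24.69141446919416
red,green ends along -33.15013464997024 49.83760602785644 len 82.98774067782668 mid [ 575.74467413 -154.37003738]
nogo out 18.23307147467564 go tip 33.73716131735729
rest yaw -10.73114 w 67.21780989512125 len 86.54470875703103
rest centre [ 576.22104605 -152.68238336] lateral gauge-rest -0.15563991984939507
```

Emit:
jog_arm(deltas=[[[1,-0.2,-2.2,-1.0,-0.003],[1,-0.2,-2.2,-2.0,0],[1,0,0,-3.0,0],[1,0,0,-3.0,0],[1,0,0,-3.0,0],[1,0,0,-2.0,0],[1,0,0,-1.0,0],[1,0,0,0,0]]])

```text
time_s: 5.55
tcp_pos: [0.5754, -0.1545, 0.0453]
eef_rot: [180.0, -0.0, -100.7]
contact_force: [-0.5, -1.0, 0.5]
gripper_width: 0.0876
gripper_force: 0.0
```

Emit:
jog_arm(deltas=[[[1,0,0,0,0],[1,0,0,0,0]]])

```text
time_s: 5.8
tcp_pos: [0.5761, -0.1548, 0.0465]
eef_rot: [-179.9, 0.0, -100.8]
contact_force: [-0.4, -0.0, -0.7]
gripper_width: 0.0878
gripper_force: 0.0
```

Emit:
jog_arm(deltas=[[[-1,0,0,0,0],[-1,0,0,0,0],[-1,0,0,0,0],[-1,0,0,0,0],[-1,0,0,0,0],[-1,0,0,0,0],[-1,0,0,0,0],[-1,0,0,0,0]]], force=35)

```text
time_s: 6.8
tcp_pos: [0.575, -0.1548, 0.0455]
eef_rot: [179.9, -0.0, -100.8]
contact_force: [-2.8, 1.4, 1.8]
gripper_width: 0.024
gripper_force: 35.0
```

Emit:
jog_arm(deltas=[[[-1,0,0,0,0],[-1,0,0,0,0]]])

```text
time_s: 7.05
tcp_pos: [0.575, -0.1548, 0.0455]
eef_rot: [179.9, -0.0, -100.8]
contact_force: [-3.7, 1.4, 2.7]
gripper_width: 0.0236
gripper_force: 35.0
```

```bash
python3 -c "
from h import *
s=r.get_state();print(s)"
```

```text
{'time_s': 7.05, 'joints': array([ 3.71683465e+00,  2.45885451e+01, -2.28209829e+01, -1.03678011e-02,
       -4.26407924e+01, -1.44845265e+01]), 'qd': array([ 0.01716577, -0.08121221, -0.00311753,  0.05375303,  0.13386155,
        0.00346299]), 'joint_torque': array([-2.60975165e-01, -5.43752611e+01,  2.24625725e+01,  5.47126606e+00,
        1.14423908e+00, -2.67119973e-02]), 'tcp_pos': array([ 0.57497217, -0.15480874,  0.04547537]), 'eef_rot': array([ 1.79949524e+02, -5.79273780e-03, -1.00775319e+02]), 'contact_force': array([-3.65331612,  1.44083169,  2.72285956]), 'moment': array([ 0.5662487 ,  1.09556941, -0.03594038]), 'gripper_force': 34.994676823262125, 'gripper_width': 0.023648494216320114}
```

Emit:
jog_arm(deltas=[[[-1,0,0,0.4,0],[-1,0,0,1,0],[-1,0,0,2.5,0],[-1,0,0,2.5,0],[-1,-1.2,3.5,1.0,0.035],[-1,-2.0,5.5,0,0.07],[-1,-2.0,5.5,0,0.07],[-1,-2.0,5.5,0,0]]])

```text
time_s: 8.05
tcp_pos: [0.5032, 0.0468, 0.1204]
eef_rot: [-179.9, 0.0, -90.7]
contact_force: [0.9, 0.8, -1.8]
gripper_width: 0.0236
gripper_force: 35.0
```

Emit:
jog_arm(deltas=[[[-1,-1.0,3.5,-0.5,0],[-1,0,0,-2.5,0],[-1,0,0,-2.0,0],[-1,0,0,-1.0,0],[-1,0,0,0,0],[-1,0,0,0,0],[-1,0,0,0,0],[-1,0,0,0,0]]])

```text
time_s: 9.05
tcp_pos: [0.4938, 0.0802, 0.0601]
eef_rot: [-180.0, 0.0, -90.8]
contact_force: [-0.6, 0.0, -1.9]
gripper_width: 0.0237
gripper_force: 35.0
```

Run:
```python
from h import *
P=[];Q=[]
for k in range(3):
    i=r.camera_info("wrist");im=r.capture("wrist");s=r.get_state();P.append(s["tcp_pos"]);Q.append(s["eef_rot"][2])
print(np.round(P,4),Q,s["contact_force"],s["moment"])
cv2.imwrite("pics/w5.png",im);np.save("w5.npy",i["view"]);print(np.linalg.inv(i["view"])[:3,3])
```

```text
[[0.4936 0.0802 0.0599]
 [0.4936 0.0802 0.0598]
 [0.4935 0.0802 0.0598]] [np.float64(-90.74904215187416), np.float64(-90.75191053643314), np.float64(-90.75062270377258)] [-0.53318397 -0.07971104 -2.69667458] [ 0.08546084 -0.0765894  -0.02765493]
[ 0.49295235 -0.00289067  0.19910132]
```

View pics/w5.png

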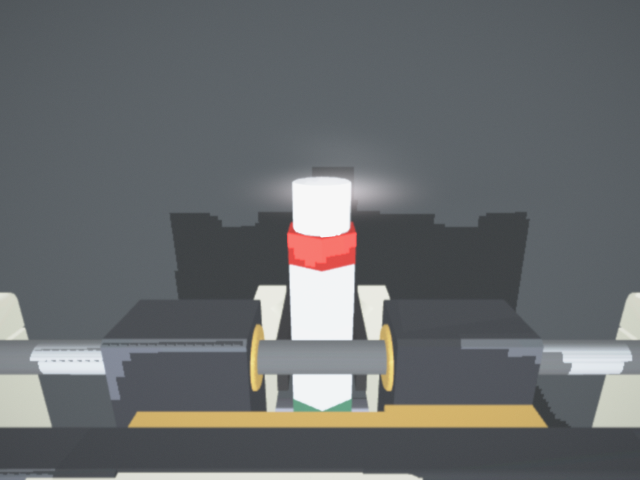

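The gauge is held squarely: red end face near (322,228), no-go pin tip at (322,180). The go end is hidden under the gripper.

Run:
```python
from edge import *
i=r.camera_info("wrist");i["view"]=np.load("w5.npy")
im=cv2.imread("pics/w5.png");g=cv2.cvtColor(im,cv2.COLOR_BGR2GRAY).astype(float);sat=cv2.cvtColor(im,cv2.COLOR_BGR2HSV)[...,1].astype(float)
W=lambda u,v,z:onz(i,u,v,z)[:2]*1e3
rows=range(240,282)
L=[W(278+sub(g[k,278:298]),k,.067) for k in rows];R=[W(346+sub(g[k,346:366]),k,.067) for k in rows]
M=(np.array(L)+R)/2;p,d=line(M);d*=np.sign(d[1]);print(p,np.degrees(np.arctan2(d[1],d[0]))-90,np.median(np.linalg.norm(np.array(L)-R,axis=1)))
print("x at tcp y",p[0]+d[0]/d[1]*(80.2-p[1]))
# pin rows
Lp=[W(283+sub(g[k,283:303]),k,.06) for k in range(192,220)];Rp=[W(340+sub(g[k,340:360]),k,.06) for k in range(192,220)]
print("pin",np.mean(Lp,0),np.mean(Rp,0))
# red end face: bottom edge of pin meets red; the flats' edge corner at left/right z .067
for c in (291,292,293,351,352,353):
    k=215+sub(sat[215:240,c]);print(c,k,W(c,k,.067))
print("no-go tip top edge",W(322,172+sub(g[172:188,322]),.07075))
```

```text
[493.86478  48.38027] -0.5897827 24.61359385418126
x at tcp y 494.19232
pin [504.55426111  30.32709438] [482.96975588  30.59134413]
291 221.39406458694862 [504.5453209   34.43637386]
292 221.65663404092567 [504.19247492  34.53788484]
293 228.53498578685213 [503.92684505  37.10306649]
351 221.35562930213572 [483.16951031  34.68213204]
352 220.96183347789884 [482.81505829  34.54076714]
353 221.717345701232 [482.45555341  34.82470768]
no-go tip top edge [493.29137688  17.85180047]
```

Emit:
jog_arm(deltas=[[[-1,-0.25,0,-0.03,0],[-1,0.02,1.3,0,0],[-1,0.02,1.0,0,0],[-1,0.01,0.3,0,0],[-1,0,0,0,0],[-1,0,0,0,0]]])

```text
time_s: 9.95
tcp_pos: [0.4914, 0.106, 0.0592]
eef_rot: [180.0, -0.0, -90.7]
contact_force: [-0.2, 0.1, -2.5]
gripper_width: 0.0239
gripper_force: 35.0
```

```bash
cat > st.py <<'E'
from h import *
P=[]
for k in range(2):
    r.camera_info("top");im=r.capture("scene");s=r.get_state();P.append(s["tcp_pos"])
print(np.round(np.mean(P,0),5),s["eef_rot"][2],np.round(s["contact_force"],2),np.round(s["moment"],2))
cv2.imwrite("pics/s.png",im)
E
python3 st.py
python3 - <<'E'
import cv2
im=cv2.imread("pics/s.png");cv2.imwrite("pics/s1c.png",cv2.resize(im[160:260,330:450],None,fx=6,fy=6,interpolation=cv2.INTER_CUBIC))
E
```

```text
[0.49139 0.10595 0.05923] -90.75596377154882 [-0.11  0.42 -2.63] [ 0.06 -0.05 -0.  ]
```

View pics/s1c.png

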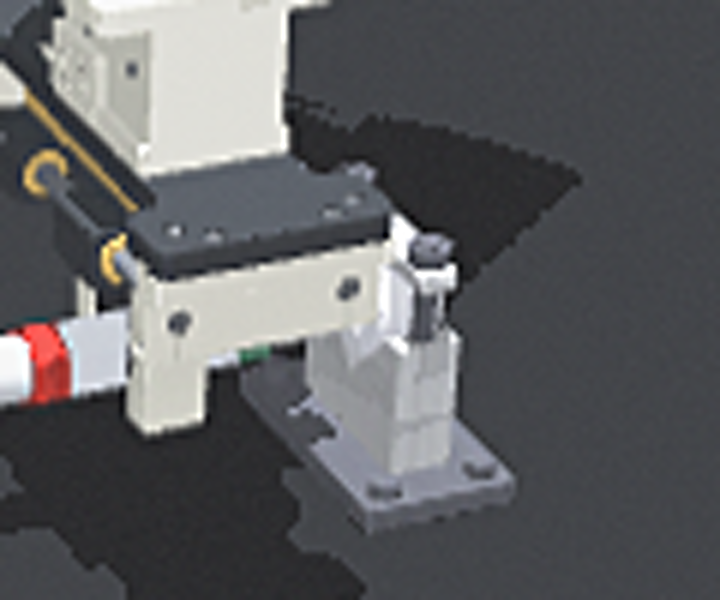

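The crop shows the gauge in the jaws, its green band at (250,355) just short of the V-block, in line with it at this resolution.

Emit:
jog_arm(deltas=[[[-1,0,0.2,0,0],[-1,0,0.1,0,0],[-1,0.01,0.1,0,0],[-1,0,0.1,0,0],[-1,0,0.1,0,0],[-1,0,0,0,0]]])

```text
time_s: 10.8
tcp_pos: [0.4916, 0.1122, 0.0593]
eef_rot: [-180.0, 0.0, -90.7]
contact_force: [-0.0, 0.5, -2.3]
gripper_width: 0.0237
gripper_force: 35.0
```

Emit:
jog_arm(deltas=[[[-1,0,0.1,0,0],[-1,0,0.1,0,0],[-1,0,0.1,0,0],[-1,0,0,0,0]]])

```text
time_s: 11.3
tcp_pos: [0.4916, 0.1153, 0.0593]
eef_rot: [-180.0, 0.0, -90.7]
contact_force: [-1.0, 0.4, -2.3]
gripper_width: 0.0235
gripper_force: 35.0
```

Emit:
jog_arm(deltas=[[[-1,0.01,0.1,0,0],[-1,0,0.1,0,0],[-1,0,0.1,0,0],[-1,0,0.1,0,0],[-1,0,0,0,0]]])

```text
time_s: 11.92
tcp_pos: [0.4917, 0.1193, 0.0593]
eef_rot: [-180.0, -0.0, -90.7]
contact_force: [-0.3, -0.2, -3.2]
gripper_width: 0.0236
gripper_force: 35.0
```

Emit:
jog_arm(deltas=[[[-1,0,0.1,0,0],[-1,0,0.1,0,0],[-1,0,0.1,0,0],[-1,0,0.1,0,0],[-1,0,0,0,0]]])

```text
time_s: 12.55
tcp_pos: [0.4917, 0.1232, 0.0593]
eef_rot: [180.0, 0.0, -90.7]
contact_force: [0.1, -0.5, -2.9]
gripper_width: 0.0237
gripper_force: 35.0
```

Emit:
jog_arm(deltas=[[[-1,0,0.2,0,0],[-1,0.01,0.2,0,0],[-1,0,0.2,0,0],[-1,0,0,0,0]]])

```text
time_s: 13.05
tcp_pos: [0.4918, 0.1293, 0.0593]
eef_rot: [-180.0, 0.0, -90.7]
contact_force: [-0.1, -0.0, -2.9]
gripper_width: 0.0239
gripper_force: 35.0
```

Emit:
jog_arm(deltas=[[[-1,0.01,0.2,0,0],[-1,0,0.2,0,0],[-1,0.01,0.2,0,0],[-1,0,0.1,0,0],[-1,0,0,0,0]]])

```text
time_s: 13.68
tcp_pos: [0.4919, 0.1362, 0.0592]
eef_rot: [180.0, -0.0, -90.7]
contact_force: [0.3, -0.9, -2.1]
gripper_width: 0.0234
gripper_force: 35.0
```

Smooth so far; now 1 mm steps to the shoulder.

Emit:
jog_arm(deltas=[[[-1,0,0.1,0,0],[-1,0,0.1,0,0],[-1,0.01,0.1,0,0],[-1,0,0,0,0]]])

```text
time_s: 14.18
tcp_pos: [0.4921, 0.1392, 0.0593]
eef_rot: [-180.0, 0.0, -90.7]
contact_force: [-0.6, -0.0, -1.8]
gripper_width: 0.0235
gripper_force: 35.0
```

Emit:
jog_arm(deltas=[[[-1,0,0.1,0,0],[-1,0,0.1,0,0],[-1,0,0,0,0]]])

```text
time_s: 14.55
tcp_pos: [0.4921, 0.1412, 0.0593]
eef_rot: [-180.0, 0.0, -90.7]
contact_force: [0.2, 0.1, -2.5]
gripper_width: 0.0238
gripper_force: 35.0
```

Emit:
jog_arm(deltas=[[[-1,0,0.1,0,0],[-1,0,0.0,0,0]]])

```text
time_s: 14.8
tcp_pos: [0.4919, 0.1417, 0.0592]
eef_rot: [180.0, -0.0, -90.8]
contact_force: [1.5, -3.2, -2.1]
gripper_width: 0.0238
gripper_force: 35.0
```

Emit:
jog_arm(deltas=[[[-1,0,0.1,0,0],[-1,0,0.0,0,0]]])

```text
time_s: 15.05
tcp_pos: [0.4918, 0.1418, 0.0592]
eef_rot: [180.0, -0.1, -90.8]
contact_force: [3.2, -9.4, -1.4]
gripper_width: 0.0234
gripper_force: 35.0
```

Emit:
jog_arm(deltas=[[[-1,0,0.1,0,0],[-1,0,0.0,0,0]]])

```text
time_s: 15.3
tcp_pos: [0.4917, 0.1419, 0.0592]
eef_rot: [179.9, -0.2, -90.8]
contact_force: [6.6, -13.6, 0.2]
gripper_width: 0.0236
gripper_force: 35.0
```

Emit:
jog_arm(deltas=[[[-1,0,-0.1,0,0],[-1,0,0,0,0],[-1,0,0,0,0],[-1,0,0,0,0]]])

```text
time_s: 15.8
tcp_pos: [0.4918, 0.1418, 0.0592]
eef_rot: [180.0, -0.1, -90.8]
contact_force: [2.1, -8.2, -0.9]
gripper_width: 0.0234
gripper_force: 35.0
```

Emit:
jog_arm(deltas=[[[-1,0,-0.2,0,0],[-1,0,-0.4,0,0],[-1,-0.02,-1.0,0,0],[-1,-0.01,-1.0,0,0],[-1,-0.02,-1.0,0,0],[-1,-0.01,-1.0,0,0],[-1,-0.02,-1.0,0,0],[-1,-0.02,-1.2,0,0]]])

```text
time_s: 16.8
tcp_pos: [0.4911, 0.0745, 0.0593]
eef_rot: [-180.0, 0.0, -90.7]
contact_force: [-0.5, -1.2, -2.1]
gripper_width: 0.0237
gripper_force: 35.0
```

Emit:
jog_arm(deltas=[[[-1,0,0,0.5,0],[-1,0,0,2.0,0],[-1,0,0,3.5,0],[-1,0,0,2.0,0],[-1,0.1,4.0,0.5,0],[-1,0.1,5.0,0,0],[-1,0.1,5.0,0,0],[-1,0,5.0,0,0]]])

```text
time_s: 17.8
tcp_pos: [0.494, 0.2669, 0.1447]
eef_rot: [-180.0, 0.0, -90.7]
contact_force: [0.8, -0.7, -2.7]
gripper_width: 0.0238
gripper_force: 35.0
```

Emit:
jog_arm(deltas=[[[-1,0,2.0,0,0],[-1,0,0,0,0],[-1,0,0,-3.5,0],[-1,0,0,-3.0,0],[-1,0,0,-1.5,0],[-1,0,0,-0.5,0],[-1,0,0,0,0],[-1,0,0,0,0]]])

```text
time_s: 18.8
tcp_pos: [0.4946, 0.2856, 0.0603]
eef_rot: [-179.9, 0.1, -90.7]
contact_force: [-0.3, 0.1, -2.1]
gripper_width: 0.0236
gripper_force: 35.0
```

```bash
sed -i 's/scene/wrist/' st.py; python3 st.py
python3 - <<'E'
from h import *
np.save("w6.npy",r.camera_info("wrist")["view"])
im=cv2.imread("pics/s.png");cv2.imwrite("pics/w6.png",im);cv2.imwrite("pics/w6c.png",cv2.resize(im[80:330,180:460],None,fx=2.2,fy=2.2,interpolation=cv2.INTER_CUBIC))
E
```

```text
[0.49449 0.28559 0.06023] -90.73555691591798 [ 0.04 -0.09 -2.6 ] [ 0.1  -0.04  0.01]
```

View pics/w6c.png

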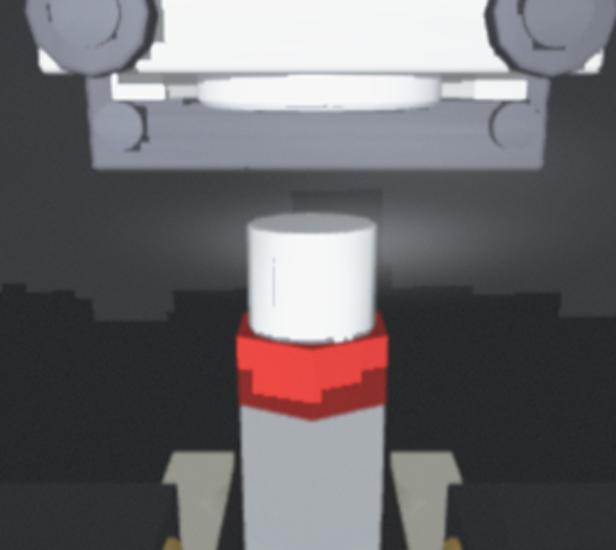

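The no-go pin (crop x 249–376, tip row 220) faces the die (arc crop x 198–441, rows 75–108). The foot's sides are at x 93 and 545.

Run:
```python
from h import *
i=r.camera_info("wrist");i["view"]=np.load("w6.npy")
W=lambda u,v,z:np.round(onz(i,u/2.2+180,v/2.2+80,z)*1e3,1)
print("foot",W(95,160,.01),W(543,160,.01))
print("die arc",W(198,95,.06),W(441,95,.06), W(319,108,.079))
print("pin",W(249,270,.0605),W(376,270,.0605),"tip",W(312,214,.0713),"red",W(240,330,.0675))
```

```text
foot [542.  221.2  10. ] [443.6 222.4  10. ]
die arc [512.  206.3  60. ] [473.7 206.8  60. ] [493.  207.7  79. ]
pin [504.9 234.6  60.5] [483.6 234.8  60.5] tip [494.2 223.5  71.3] red [506.2 242.9  67.5]
```

Emit:
jog_arm(deltas=[[[-1,-0.08,0,-0.09,0],[-1,0,-0.5,0,0],[-1,0,-0.5,0,0],[-1,-0.01,-0.2,0,0],[-1,0,0,0,0],[-1,0,0,0,0]]])

```text
time_s: 19.65
tcp_pos: [0.4932, 0.2732, 0.0584]
eef_rot: [-180.0, 0.0, -90.7]
contact_force: [0.8, -0.3, -2.1]
gripper_width: 0.024
gripper_force: 35.0
```

Emit:
jog_arm(deltas=[[[-1,0,-0.1,0,0],[-1,0,-0.1,0,0],[-1,0,0,0,0]]])

```text
time_s: 20.02
tcp_pos: [0.4931, 0.2711, 0.0583]
eef_rot: [180.0, -0.0, -90.7]
contact_force: [-0.2, 0.6, -2.7]
gripper_width: 0.0236
gripper_force: 35.0
```

Emit:
jog_arm(deltas=[[[-1,0,-0.1,0,0],[-1,0,0,0,0]]])

```text
time_s: 20.27
tcp_pos: [0.4931, 0.2701, 0.0583]
eef_rot: [180.0, -0.0, -90.7]
contact_force: [-0.2, -0.1, -2.2]
gripper_width: 0.0233
gripper_force: 35.0
```

Emit:
jog_arm(deltas=[[[-1,0,-0.1,0,0],[-1,0,0,0,0]]])

```text
time_s: 20.52
tcp_pos: [0.4931, 0.2691, 0.0583]
eef_rot: [180.0, -0.0, -90.7]
contact_force: [0.8, -0.6, -2.6]
gripper_width: 0.0234
gripper_force: 35.0
```

Emit:
jog_arm(deltas=[[[-1,0.06,0,0.1,0],[-1,0,0,0,0],[-1,0,0,0,0]]])

```text
time_s: 20.9
tcp_pos: [0.4938, 0.2691, 0.0594]
eef_rot: [180.0, -0.0, -90.7]
contact_force: [-0.2, 0.1, -2.7]
gripper_width: 0.0235
gripper_force: 35.0
```

Emit:
jog_arm(deltas=[[[-1,0,-0.1,0,0],[-1,0,0,0,0]]])

```text
time_s: 21.15
tcp_pos: [0.4937, 0.2681, 0.0594]
eef_rot: [180.0, -0.0, -90.7]
contact_force: [-0.3, -0.4, -3.2]
gripper_width: 0.0237
gripper_force: 35.0
```

Emit:
jog_arm(deltas=[[[-1,0,-0.1,0,0],[-1,0,0,0,0]]])

```text
time_s: 21.4
tcp_pos: [0.4937, 0.2671, 0.0594]
eef_rot: [180.0, -0.0, -90.7]
contact_force: [-0.2, 0.5, -3.1]
gripper_width: 0.0238
gripper_force: 35.0
```

Emit:
jog_arm(deltas=[[[-1,0,-0.1,0,0],[-1,0,0,0,0]]])

```text
time_s: 21.65
tcp_pos: [0.4939, 0.2668, 0.0595]
eef_rot: [-180.0, 0.1, -90.7]
contact_force: [-1.5, 3.9, -2.9]
gripper_width: 0.0235
gripper_force: 35.0
```

Emit:
jog_arm(deltas=[[[-1,0,-0.05,0,0],[-1,0,0,0,0]]])

```text
time_s: 21.9
tcp_pos: [0.494, 0.2667, 0.0596]
eef_rot: [-180.0, 0.1, -90.7]
contact_force: [-1.5, 6.4, -2.8]
gripper_width: 0.0237
gripper_force: 35.0
```

Emit:
jog_arm(deltas=[[[-1,0,-0.05,0,0],[-1,0,0,0,0]]])

```text
time_s: 22.15
tcp_pos: [0.4941, 0.2667, 0.0596]
eef_rot: [-179.9, 0.1, -90.7]
contact_force: [-2.9, 7.9, -4.0]
gripper_width: 0.0237
gripper_force: 35.0
```

Emit:
jog_arm(deltas=[[[-1,0,0,0,0],[-1,0,0,0,0],[-1,0,0,0,0],[-1,0,0,0,0],[-1,0,0,0,0]]])

```text
time_s: 22.78
tcp_pos: [0.494, 0.2667, 0.0596]
eef_rot: [-179.9, 0.1, -90.7]
contact_force: [-2.7, 7.8, -3.4]
gripper_width: 0.0237
gripper_force: 35.0
```

Emit:
jog_arm(deltas=[[[-1,0,0,0,0],[-1,0,0,0,0],[-1,0,0,0,0],[-1,0,0,0,0],[-1,0,0,0,0]]])

```text
time_s: 23.4
tcp_pos: [0.4941, 0.2667, 0.0596]
eef_rot: [-179.9, 0.1, -90.7]
contact_force: [-2.9, 7.7, -2.1]
gripper_width: 0.0238
gripper_force: 35.0
```

Emit:
jog_arm(deltas=[[[-1,0,0.3,0,0],[-1,0,1.0,0,0],[-1,0,0.7,0,0],[-1,0,0,2.0,0],[-1,0,0,4.0,0],[-1,0,0,2.5,0],[-1,0.5,-3.0,0.5,0],[-1,1.0,-5.5,0,0]]])

```text
time_s: 24.4
tcp_pos: [0.5093, 0.201, 0.1501]
eef_rot: [-179.9, 0.1, -90.6]
contact_force: [1.4, -0.4, -2.0]
gripper_width: 0.0237
gripper_force: 35.0
```

Emit:
jog_arm(deltas=[[[-1,1.0,-5.5,0,0],[-1,1.0,-5.5,0,-0.035],[-1,1.0,-5.5,0,-0.07],[-1,1.0,-5.5,0,-0.07],[-1,1.0,-5.5,0,0],[-1,1.0,-5.0,0,0],[-1,0.6,-3.0,0,0],[-1,0,0,0,0]]])

```text
time_s: 25.4
tcp_pos: [0.5748, -0.1568, 0.1488]
eef_rot: [179.9, -0.0, -100.9]
contact_force: [-1.7, -0.2, -2.6]
gripper_width: 0.0239
gripper_force: 35.0
```

Emit:
jog_arm(deltas=[[[-1,0,0,0,0],[-1,0,0,0,0]]])

```text
time_s: 25.65
tcp_pos: [0.5747, -0.1539, 0.1494]
eef_rot: [180.0, 0.0, -100.7]
contact_force: [-0.1, -0.1, -2.0]
gripper_width: 0.0239
gripper_force: 35.0
```

Emit:
jog_arm(deltas=[[[-1,0.05,0,-2,0],[-1,0,0,-2.5,0],[-1,0,0,-2.5,0],[-1,0,0,-1.5,0],[-1,0,0,-0.6,0],[-1,0,0,0,0],[-1,0,0,0,0]]])

```text
time_s: 26.52
tcp_pos: [0.5759, -0.1548, 0.0592]
eef_rot: [-179.9, 0.0, -100.8]
contact_force: [-1.0, -0.6, -2.2]
gripper_width: 0.0236
gripper_force: 35.0
```

Emit:
jog_arm(deltas=[[[-1,0,0,-0.2,0],[-1,0,0,-0.2,0],[-1,0,0,-0.2,0],[-1,0,0,0,0],[-1,0,0,0,0]]])

```text
time_s: 27.15
tcp_pos: [0.5753, -0.1549, 0.0523]
eef_rot: [180.0, -0.0, -100.8]
contact_force: [-0.4, -0.0, -2.2]
gripper_width: 0.0237
gripper_force: 35.0
```

Emit:
jog_arm(deltas=[[[-1,0,0,-0.2,0],[-1,0,0,-0.2,0],[-1,0,0,-0.1,0],[-1,0,0,-0.1,0],[-1,0,0,0,0]]])

```text
time_s: 27.78
tcp_pos: [0.5752, -0.1548, 0.0463]
eef_rot: [180.0, -0.0, -100.8]
contact_force: [0.4, 0.9, -2.9]
gripper_width: 0.0239
gripper_force: 35.0
```

Emit:
jog_arm(deltas=[[[-1,0,0,-0.05,0],[-1,0,0,0,0]]])

```text
time_s: 28.02
tcp_pos: [0.5753, -0.1548, 0.0459]
eef_rot: [-180.0, 0.0, -100.8]
contact_force: [0.2, 0.5, -1.6]
gripper_width: 0.0239
gripper_force: 35.0
```

Emit:
jog_arm(deltas=[[[-1,0,0,-0.05,0],[-1,0,0,0,0]]])

```text
time_s: 28.28
tcp_pos: [0.5753, -0.1549, 0.0457]
eef_rot: [-180.0, 0.0, -100.8]
contact_force: [-1.9, 0.9, 2.4]
gripper_width: 0.0237
gripper_force: 35.0
```

Emit:
jog_arm(deltas=[[[-0.3,0,0,0,0],[-0.3,0,0,0,0],[0.2,0,0,0,0],[0.6,0,0,0,0],[0.6,0,0,0,0],[0.6,0,0,0,0]]])

```text
time_s: 29.02
tcp_pos: [0.5753, -0.1548, 0.0454]
eef_rot: [-180.0, 0.0, -100.8]
contact_force: [0.0, 0.5, -0.1]
gripper_width: 0.0654
gripper_force: 0.0
```

Emit:
jog_arm(deltas=[[[0.6,0,0,1,0],[0.6,0,0,2,0],[0.6,0,0,4,0],[0.6,0,0,4,0],[0.6,0,2.2,4,0],[0.6,0,2.2,0,0],[0.6,0,0,0,0],[0.6,0,0,0,0]]])

```text
time_s: 30.02
tcp_pos: [0.5751, -0.111, 0.1955]
eef_rot: [180.0, -0.0, -100.7]
contact_force: [-0.0, -0.2, -0.0]
gripper_width: 0.0701
gripper_force: 0.0
```

```bash
python3 st.py
python3 - <<'E'
import cv2
im=cv2.imread("pics/s.png");cv2.imwrite("pics/w7c.png",cv2.resize(im[20:320,160:500],None,fx=2,fy=2,interpolation=cv2.INTER_CUBIC))
E
```

```text
[ 0.57504 -0.11128  0.19517] -100.79427821906428 [ 0.24  0.3  -0.08] [ 0.07 -0.06  0.04]
```

View pics/w7c.png

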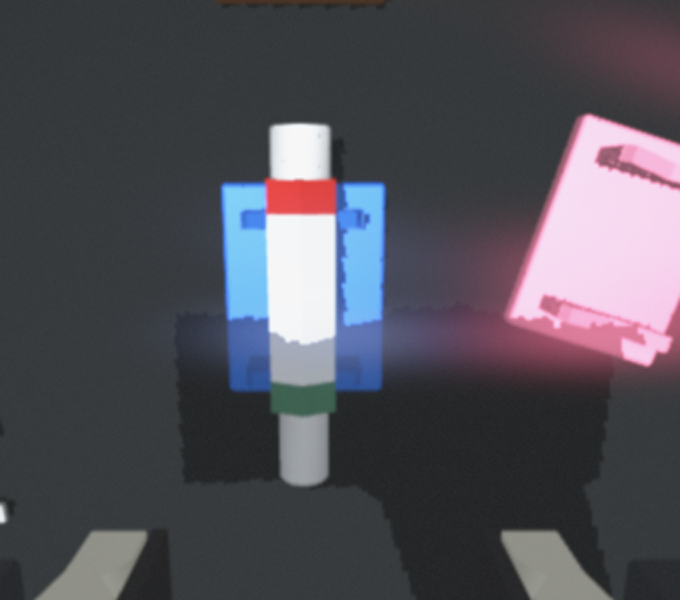

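The gauge lies centred and level in both notches (red end at crop row 180, green end at row 413, rest foot rows 184–390), just as at the start, and the gripper is clear of it.

```bash
python3 -c "
from plant import r
print(r.close_job())"
```

```text
the job is handed in; nothing more can be done
None
```

The check is finished and handed in, with no verdict shown: the go end seated at about 8 N (about 15 N for a moment beforehand), the no-go end was held at about 8 N for over a second without entering, and the gauge is back in both notches of its blue rest.

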